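# Lock the air regulator's setting, then open the shut-off valve

### The arm

A 6-joint arm with a two-finger parallel gripper is mounted at the origin on the work surface. World frame = base frame: x ahead of the robot, y to its left, z up, the work surface at z = 0. Lengths are in m, angles in degrees, forces in N, time in s.
With the tool pointing down it reaches from about 0.4 to 0.825 m from the base axis. Payload 7 kg.
Tool frame: the origin (TCP) lies midway between the tips of the shut fingers; the grasp point (between the pads) lies 19 mm behind it; z points along the fingers, y is the line along which they close (so a half turn about z gives the same grasp; the last joint's range is limited). The gripper opens to 88 mm and grips with 3 to 60 N. Pads are 19 mm wide; open, the fingers measure 130 mm over their backs; the gripper's body (78 mm by 193 mm) begins 47 mm behind the grasp point.
Start: joints at [-47.664, 20.546, 0.682, 0, -70.136, -16.507], TCP at [0.294, -0.608, 0.227] pointing down, gripper open.
Joint ranges: [-176.03, 176.03], [-82.01, 121.73], [-58.28, 71.71], [-173.87, 95.51], [-174.79, -0.11], [-173.66, 173.66]. Speed limits (degrees/s): [136.94, 136.94, 172.46, 180, 180, 180].

### API

Orientations are given as [roll, pitch, yaw] about the fixed x, y, z axes, in that order (R = Rz(yaw) Ry(pitch) Rx(roll)).
In Python, from plant import r, eyes, workorder gives the robot as it stands.
- The arm moves only by the tool step_arm, never from a script. Its argument "plan" is a list of rows, each a list of 5 numbers: the shift along the tool's x, y, z each as a share of 25 cm, from -1 to 1, then the turn about the tool's z as a share of 60 degrees, from -1 to 1, then the finger opening in mm, from 0 to 87.6. In form: [[x, y, z, turn, jaw], ...]. A call has 1 to 12 rows; each row is the pose to reach, as a shift and turn from the pose commanded when the call began, along the tool's axes at that moment; what a row does not reach only later rows make up. A row lasts 1/12 s, in which the tool goes at most 41.7 mm and 7.16 degrees, less where a joint would pass 70% of its speed; a pose out of reach is approached as far as the arm can. A call with a number of a shift or a turn outside -1 to 1 is refused whole. A call with a gripper value outside its range is refused whole. The fingers move at their own pace and stop on an object; "newtons" is the grip in N (left out, the last holds). Time passes only in rows, so rows that repeat a pose let the fingers close. It gives the time, the measured TCP pose, the force, the opening and the grip force at its end, in the units of the state.
- r.get_state(): the state, without advancing time (a new reading comes with each control period).
- eyes.capture(name): name is "side" or "top" or "wrist"; returns the picture (400x640x3 uint8, red, green, blue); there is no depth.
- eyes.camera_model(name): a dict with "fov_y" (degrees; the focal length in pixels is half the picture's height over the tangent of half this angle, whatever the lens; pixels are square), "cx", "cy" (the principal point, pixels), "world_to_cam" (4x4, takes a point from world to camera coordinates); the wrist camera has in their place "hand_eye" (4x4, takes a point from camera to tool coordinates, whose origin is the TCP and whose axes are the flange's). Camera axes: x right, y up, looking along -z (the intrinsics and any distortion apply to the point x, -y, -z); pixel columns grow to the right and rows downward; lengths in m; the calibration is good to about 2 mm. A picture is of the moment at which its call begins: read the wrist's pose just before it. camera_model takes no time and is no camera call.
- workorder.close_job(): hands the job in; it is judged then, once.
The state is a dict: "time_s": time; "joints": joint angles; "qd": joint speeds; "joint_torque": joint torques, N m; "tcp_pos": TCP position; "eef_rot": TCP orientation; "contact_force": force on the tool from outside, world axes, zero at the start; "moment": the same for the moment, N m; "gripper_width": finger opening in m; "gripper_force": force on a finger pad.
Only numpy, scipy, OpenCV 4.12 (cv2) and the standard library are available. Lean on these libraries where they do the work, as an engineer would, in place of code of your own. Each camera call takes 0.05 s, during which the arm holds its last target. There are 200 camera calls.

### The job

The casting pot's air pressure has already been set with the round knob on top of the regulator. Lock that setting: turn only the winged lock ring around the knob clockwise (seen from above) until it is fully home against its stop, without letting the knob itself turn. Then open the shut-off valve fully by swinging its lever in line with the pipe, and leave everything else on the bench where it lies.

Things in the scene. Friction and masses are not known exactly. Their poses are not given: they have to be found in the camera images.
- air_board: Plywood board 160 x 560 x 20 mm, fixed flat on the bench. Origin: centre of its underside; y along the pipe, -x side towards the robot. Over x = 0 runs a 29 mm pipe, centre line 120 mm above the bench. Along y: elbows at 245 and -235 mm; filter at 178 (66 mm wide, top 144 high); regulator axis at 80; saddle post at -5; ball valve axis at -90. All heights given here are above the bench.
- regulator (a point): Fixed point on the regulator's vertical axis at pipe height (120 mm). The regulator is a round aluminium casting of up to 49 mm radius up to 185 mm high; on its -x side a 68 mm pressure gauge reaches 110 mm from the axis and 150 mm high. Above the casting sit two concentric controls: lock ring (outer, lower, winged) and set knob (inner, higher).
- lock_ring (a joint): Outer control: dark steel ring, radius 41 mm, 185 to 201 mm high, with two opposite radial wings. Value in rad, grows turning clockwise seen from above: 0 loose (wings nearly square to the pipe), 1.7 home on its hard stop (wings along the pipe, A to -y of the board, B to +y). Starts at 0.05 to 0.7. Friction about 0.22 N m, no spring: stays where left. Fixed height.
- ring_axis (a point): Point on the common vertical axis of lock ring and set knob, 198 mm high (mid height of the wings).
- wing_A (a point): Point in the middle of wing A's thickness, 55 mm out from the axis, 198 mm high (mid height). Each wing is a radial bar 14 mm thick, out to 67 mm from the axis, 185 to 211 mm high, open on both sides and below its outer part.
- wing_B (a point): The same point in wing B, opposite wing A.
- stop_lug (a point): Top of the stop: an upright 12 x 12 mm aluminium lug fixed on the regulator, 60 mm from its axis on the -y side of the board, 202 mm high. Wing A's leading side meets it when the ring is home.
- knob_rib (a point): Outer end of the steel rib on top of the set knob, 20 mm out from the axis, 237 mm high; shows which way the knob points. The knob, the inner control, is black fluted plastic, radius 25 mm, 205 to 239 mm high; it turns very easily (0.03 N m) both ways about the same axis, independently of the ring, and must not turn.
- shutoff (a joint): Ball valve lever, 130 mm long from its vertical axis; outer 85 mm is a black sleeve 23 mm wide, 158 to 176 mm high. Value in rad: 0 closed (square to the pipe, pointing to the board's -x, towards the robot), 1.571 open (along the pipe, pointing to -y, away from the regulator); opens counter-clockwise from above. Hard stops at both ends, friction 0.35 N m, no spring. Starts at 0 to 0.1.
- valve_axis (a point): Point on the lever's vertical turning axis, 167 mm above the bench (mid thickness of the sleeve).
- lever_end (a point): Point on the lever's middle line 120 mm out from its axis, 167 mm above the bench.
- mould_half: Bystander: white plaster mould half, 100 x 150 x 55 mm, loose, on the far side of the board. Origin: centre of its underside. Leave it where it lies.
- tub: Bystander: empty white plastic tub, 116 mm across, 75 mm high, loose, on the far side of the board. Origin: centre of its underside. Leave it where it stands.
- offcut: Bystander: wooden offcut, 70 x 105 x 38 mm, loose, on the far side of the board. Origin: centre of its underside. Leave it where it lies.

How it is judged (in metres and radians):
On the way, in this order (a step that is already met when the one before it is completed fails the run):
1. the lock ring is home against its stop while the valve is still closed (value of joint lock_ring above 1.6 rad and value of joint shutoff below 0.3 rad), for 0.2 s.
2. the shut-off valve is fully open (value of joint shutoff above 1.45 rad), for 0.2 s.
At the end, for the whole second after the job is handed in: The lock ring is home (within 0.1 rad of its stop), the valve lever is fully open (within about 0.12 rad of in line with the pipe), and the set knob points where it pointed at the start (rib end within 3 mm, about 9 degrees) (value of joint lock_ring above 1.6 rad and value of joint shutoff above 1.45 rad and distance of knob_rib from where it was at the start of the episode below 0.003 m); the robot touches nothing.
It fails at once if the set knob is turned (its rib end moves more than 3 mm, about 9 degrees) (distance of knob_rib from where it was at the start of the episode above 0.003 m).
It fails at once if a bystander is shifted by more than 20 mm (distance of any of mould_half, tub, offcut from where it was at the start of the episode above 0.02 m).
It also fails if it takes over 51 s, if anything falls off the work surface, if the arm or the gripper's body presses on something with over 40 N, if the wrist force passes 120 N, or if a joint passes its speed limit or range.

## Working session

There is one attempt and no reset: what is moved stays moved. The work goes in short steps, Python scripts to look and compute and a tool call to move; the robot and the scene stay as the last step left them, time stands still between calls to the robot, and variables do not carry over. Pictures are saved under pics/ and viewed, at most 10 in all, crops included, and the job is handed in when it is done.

Besides the shell and the picture viewer there is one more tool, called after "Emit:" as name(argument=value, ...) on one line, values as JSON. step_arm: Moves the arm, as the interface text tells. Its arguments: {"type":"object","properties":{"plan":{"type":"array"},"newtons":{"type":"number"}},"required":["plan"]}

```bash
mkdir -p pics; ls; python3 - <<'E'
from plant import r, eyes, workorder
import cv2,numpy as np
print(r.get_state())
for n in("top","side"):
    cv2.imwrite(f"pics/{n}0.png",eyes.capture(n)[:,:,::-1]); print(n,eyes.camera_model(n))
print(eyes.camera_model("wrist"))
E
```

```text
pics
{'time_s': 0.0, 'joints': array([-4.76627836e+01,  2.05934631e+01,  6.35569907e-01, -1.86541802e-02,
       -7.01360650e+01, -1.65051810e+01]), 'qd': array([ 0.01856553,  0.07680191, -0.00149445, -0.02383237,  0.03333564,
        0.01217488]), 'joint_torque': array([ 9.60592624e-04, -5.82714808e+01,  2.93067062e+01,  6.99717969e+00,
        7.08267806e-03, -1.63276868e-04]), 'tcp_pos': array([ 0.2938697 , -0.60714961,  0.22561805]), 'eef_rot': array([ 1.79904931e+02, -9.88260653e-03, -1.54174309e+02]), 'contact_force': array([-0.42862157, -0.2293089 ,  0.64893767]), 'moment': array([-0.01976132,  0.02489732, -0.04603468]), 'gripper_force': 0.0, 'gripper_width': 0.08736853664403432}
top {'fov_y': 43.01728870076668, 'cx': 327.99398163478014, 'cy': 191.61597736878306, 'world_to_cam': array([[ 0.00344151, -0.99969322, -0.02452795,  0.01142068],
       [ 0.98135944, -0.00133675,  0.19217662, -0.62266989],
       [-0.19215045, -0.02473211,  0.98105378, -1.2174725 ],
       [ 0.        ,  0.        ,  0.        ,  1.        ]])}
side {'fov_y': 57.84042280687669, 'cx': 312.68609359517194, 'cy': 196.99411129522133, 'world_to_cam': array([[-0.9376063 , -0.34763027,  0.00690102,  0.55772995],
       [ 0.21785543, -0.57188567,  0.79087659, -0.27964768],
       [-0.27098605,  0.7430343 ,  0.61193675, -0.65856712],
       [ 0.        ,  0.        ,  0.        ,  1.        ]])}
{'fov_y': 68.05944404057686, 'cx': 321.8656597589408, 'cy': 198.77800717120408, 'hand_eye': array([[-4.08000304e-04,  9.54289607e-01,  2.98883220e-01,
         8.12342118e-02],
       [ 9.99999698e-01,  1.91508261e-04,  7.53624905e-04,
        -8.09828091e-04],
       [ 6.61937809e-04,  2.98883437e-01, -9.54289397e-01,
        -1.57622313e-01],
       [ 0.00000000e+00,  0.00000000e+00,  0.00000000e+00,
         1.00000000e+00]])}
```

View pics/top0.png

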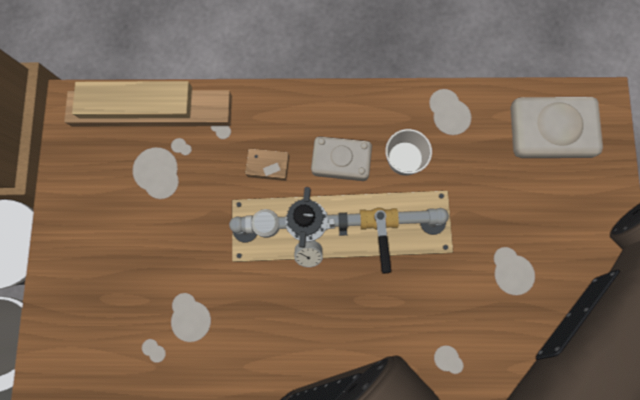

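View pics/side0.png

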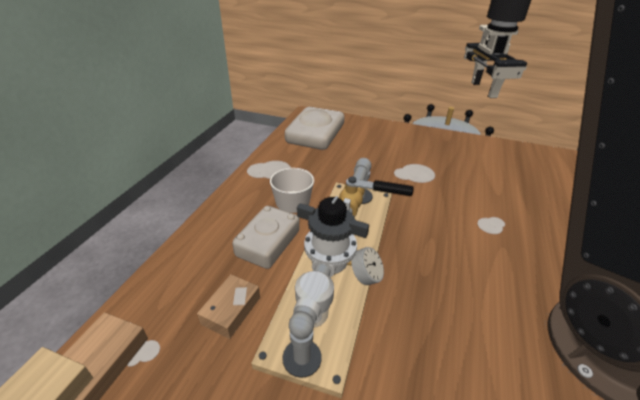

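Top view: the board spans about (233,192) to (452,260). The knob is at (305,217), wing A's tip near (307,190), wing B's near (303,243), and the lever runs from (380,217) to (386,270). I'll measure the board and these points next.

```bash
cat > h.py <<'E'
import numpy as np, cv2
from plant import r, eyes, workorder
from scipy.spatial.transform import Rotation as R
def cam(n, st=None):
    m=eyes.camera_model(n); f=200/np.tan(np.radians(m['fov_y']/2))
    if n=='wrist':
        T=np.eye(4); T[:3,:3]=R.from_euler('xyz',st['eef_rot'],degrees=True).as_matrix(); T[:3,3]=st['tcp_pos']
        C=T@m['hand_eye']
    else: C=np.linalg.inv(m['world_to_cam'])
    return f,m['cx'],m['cy'],C
def ray(c,uv,z):
    f,cx,cy,C=c; d=C[:3,:3]@np.array([(uv[0]-cx)/f,-(uv[1]-cy)/f,-1]); o=C[:3,3]
    return o+d*(z-o[2])/d[2]
def proj(c,p):
    f,cx,cy,C=c; q=C[:3,:3].T@(np.asarray(p)-C[:3,3]); return np.array([cx-f*q[0]/q[2],cy+f*q[1]/q[2]])
def bpt(org,yaw,x,y,z):
    c,s=np.cos(yaw),np.sin(yaw); return np.array([org[0]+c*x-s*y,org[1]+s*x+c*y,z])
E
python3 - <<'E'
from h import *
im=cv2.imread('pics/top0.png'); c=cam('top')
hsv=cv2.cvtColor(im,cv2.COLOR_BGR2HSV)
print(hsv[250,260],hsv[250,350],hsv[280,350])
m=cv2.inRange(hsv,(12,40,165),(28,150,255)); m[:180]=0;m[275:]=0;m[:,:200]=0;m[:,480:]=0
cs,_=cv2.findContours(m,0,2); pts=np.vstack([k for k in cs if cv2.contourArea(k)>150])[:,0]
w=np.array([ray(c,p,.02)[:2] for p in pts])
rc=cv2.minAreaRect((w*1000).astype(np.float32)); print(rc); b=cv2.boxPoints(rc)/1000
e=[b[i]-b[i-1] for i in range(4)]; d=max(e,key=np.linalg.norm); d=d*np.sign(d[1])
yaw=np.arctan2(-d[0],d[1]); org=np.array(rc[0])/1000; print(org,np.degrees(yaw))
for n,p in dict(reg=(0,80,.198),valve=(0,-90,.167),lev0=(-120,-90,.167),lug=(0,20,.202)).items():
    q=bpt(org,yaw,p[0]/1000,p[1]/1000,p[2]); print(n,q.round(4),proj(c,q).round(1))
print('A',ray(c,(307,190),.205),'B',ray(c,(303,243),.205),'lever',ray(c,(386,270),.17))
E
```

```text
[ 19  86 193] [ 19  85 184] [ 13 125 124]
((542.8389892578125, -19.24713134765625), (158.3997802734375, 559.2055053710938), 2.427478075027466)
[ 0.54283899 -0.01924713] 2.4274805
reg [0.5395 0.0607 0.198 ] [304.5 216.5]
valve [ 0.5467 -0.1092  0.167 ] [379.9 215.3]
lev0 [ 0.4268 -0.1142  0.167 ] [383.1 268.5]
lug [0.542  0.0007 0.202 ] [331.4 215.1]
A [0.59810315 0.0553222  0.205     ] B [0.47990526 0.06273541 0.205     ] lever [ 0.42334695 -0.12037687  0.17      ]
```

```bash
cat >> h.py <<'E'
def shares(p0,yaw0,p,yaw):
    "tool-down shift/turn in move units"
    a=np.radians(yaw0); d=np.asarray(p)-p0; dy=(yaw-yaw0+180)%360-180
    return np.array([np.cos(a)*d[0]+np.sin(a)*d[1], np.sin(a)*d[0]-np.cos(a)*d[1], -d[2], 0])/.25+np.array([0,0,0,-dy/60])
E
python3 - <<'E'
from h import *
P=[.294,-.608,.227];y=-154.17
for p,yw in [((.36,-.40,.31),-100),((.43,-.17,.31),-45),((.483,.064,.31),-3.6)]:
    print(shares(P,y,p,yw).round(3)); P=p;y=yw
E
```

```text
[-0.6    0.634 -0.332 -0.903]
[-0.955 -0.116  0.    -0.917]
[-0.512 -0.812  0.    -0.69 ]
```

Emit:
step_arm(plan=[[-0.08, 0.08, -0.1, -0.1, 60], [-0.16, 0.16, -0.2, -0.2, 60], [-0.24, 0.25, -0.33, -0.3, 60], [-0.32, 0.34, -0.33, -0.4, 60], [-0.4, 0.42, -0.33, -0.5, 60], [-0.48, 0.5, -0.33, -0.6, 60], [-0.54, 0.57, -0.33, -0.7, 60], [-0.6, 0.63, -0.33, -0.8, 60], [-0.6, 0.63, -0.33, -0.9, 60], [-0.6, 0.63, -0.33, -0.9, 60]])

```text
time_s: 0.93
tcp_pos: [0.3608, -0.3993, 0.3092]
eef_rot: [-180.0, 0.0, -99.8]
contact_force: [0.1, 0.4, -0.9]
gripper_width: 0.0601
gripper_force: 0.0
```

Emit:
step_arm(plan=[[-0.1, -0.01, 0, -0.1, 60], [-0.2, -0.02, 0, -0.2, 60], [-0.3, -0.03, 0, -0.3, 60], [-0.4, -0.05, 0, -0.4, 60], [-0.5, -0.06, 0, -0.5, 60], [-0.6, -0.07, 0, -0.6, 60], [-0.72, -0.08, 0, -0.7, 60], [-0.84, -0.1, 0, -0.8, 60], [-0.95, -0.12, 0, -0.9, 60], [-0.95, -0.12, 0, -0.92, 60]])

```text
time_s: 1.77
tcp_pos: [0.4331, -0.1693, 0.3089]
eef_rot: [-180.0, 0.0, -44.7]
contact_force: [-0.2, -0.1, 0.2]
gripper_width: 0.0599
gripper_force: 0.0
```

Emit:
step_arm(plan=[[-0.06, -0.1, 0, -0.1, 60], [-0.12, -0.2, 0, -0.2, 60], [-0.18, -0.3, 0, -0.3, 60], [-0.24, -0.4, 0, -0.4, 60], [-0.3, -0.5, 0, -0.5, 60], [-0.36, -0.6, 0, -0.6, 60], [-0.44, -0.7, 0, -0.69, 60], [-0.51, -0.81, 0, -0.69, 60], [-0.51, -0.81, 0, -0.69, 60], [-0.51, -0.81, 0, -0.69, 60]])

```text
time_s: 2.6
tcp_pos: [0.4851, 0.0622, 0.3084]
eef_rot: [180.0, 0.1, -3.7]
contact_force: [-0.4, -0.3, -0.9]
gripper_width: 0.06
gripper_force: 0.0
```

```bash
python3 - <<'E'
from h import *
s=r.get_state(); im=eyes.capture('wrist')[:,:,::-1].copy(); cv2.imwrite('pics/w1.png',im)
print(s['time_s'],s['joints'].round(1),s['tcp_pos'],s['eef_rot'],s['contact_force'])
c=cam('wrist',s)
for p in [(.5395,.0607,.239),(.5395-.0549,.0607+.0034,.211),(.542,.0007,.202)]: print(proj(c,p))
E
```

```text
2.6 [ 30.4   0.1 -14.1  -0.  -75.9  55.9] [0.48511691 0.06224657 0.30841181] [ 1.79955524e+02  7.25102075e-02 -3.65831337e+00] [-0.41969276 -0.30946005 -0.90283701]
[318.17598883 143.66669583]
[318.8710712 201.2535336]
[387.0872466  131.09019035]
```

View pics/w1.png

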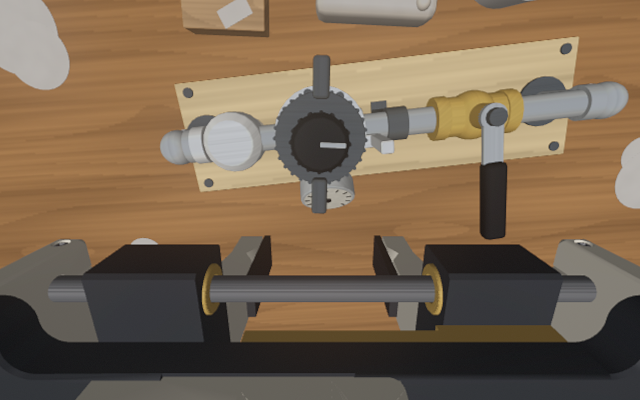

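Wrist view: the knob centre is at (320,141), A's tip at (321,56) and B's tip at (319,212). My estimate is within 2 px of this and wing B lies along tool x, so I'll go down over B with the fingers straddling it.

Emit:
step_arm(plan=[[-0.01, -0.01, 0.1, 0, 60], [-0.01, -0.01, 0.2, 0, 60], [-0.01, -0.01, 0.3, 0, 60], [-0.01, -0.01, 0.38, 0, 60], [-0.01, -0.01, 0.44, 0, 40], [-0.01, -0.01, 0.47, 0, 30], [-0.01, -0.01, 0.47, 0, 22], [-0.01, -0.01, 0.47, 0, 22], [-0.01, -0.01, 0.47, 0, 22], [-0.01, -0.01, 0.47, 0, 22]], newtons=10)

```text
time_s: 3.48
tcp_pos: [0.4832, 0.0641, 0.1927]
eef_rot: [-180.0, -0.1, -3.6]
contact_force: [0.6, -0.1, 0.6]
gripper_width: 0.0259
gripper_force: 0.0
```

```bash
python3 - <<'E'
from h import *
s=r.get_state(); im=eyes.capture('wrist')[:,:,::-1].copy(); cv2.imwrite('pics/w2.png',im)
p0=s['tcp_pos'];y0=s['eef_rot'][2];print(s['time_s'],p0,y0,s['gripper_width'])
ax=np.array([.5395,.0607])
def at(yw,rr=.057): a=np.radians(yw+180); return [*(ax+rr*np.array([np.cos(a),np.sin(a)])),p0[2]]
P,y=p0,y0
for k in range(1,8): print(shares(P,y,at(y0-7*k),y0-7*k).round(3))
P,y=at(y0-49),y0-49
for k in range(1,8): print(shares(P,y,at(y0-49-7*k),y0-49-7*k).round(3))
E
```

```text
3.4833 [0.48315571 0.06407167 0.19270361] -3.6046955657786257 0.025856354676397443
[-0.001 -0.028  0.     0.117]
[ 0.005 -0.056  0.     0.233]
[ 0.013 -0.082  0.     0.35 ]
[ 0.024 -0.108  0.     0.467]
[ 0.039 -0.131  0.     0.583]
[ 0.056 -0.153  0.     0.7  ]
[ 0.076 -0.173  0.     0.817]
[ 0.002 -0.028  0.     0.117]
[ 0.007 -0.055  0.     0.233]
[ 0.015 -0.082  0.     0.35 ]
[ 0.027 -0.107  0.     0.467]
[ 0.041 -0.131  0.     0.583]
[ 0.059 -0.153  0.     0.7  ]
[ 0.078 -0.172  0.     0.817]
```

View pics/w2.png

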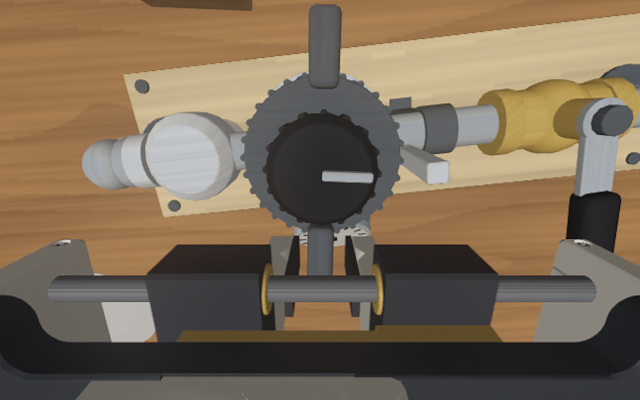

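Wing B sits between the fingers at (320,255), clear of the knob. Now turn clockwise along the arc.

Emit:
step_arm(plan=[[0, -0.014, 0, 0.06, 22], [0, -0.028, 0, 0.117, 22], [0.005, -0.056, 0, 0.233, 22], [0.013, -0.082, 0, 0.35, 22], [0.024, -0.108, 0, 0.467, 22], [0.039, -0.131, 0, 0.583, 22], [0.056, -0.153, 0, 0.7, 22], [0.076, -0.173, 0, 0.817, 22], [0.076, -0.173, 0, 0.817, 22]])

```text
time_s: 4.28
tcp_pos: [0.5047, 0.1063, 0.1921]
eef_rot: [-180.0, -0.0, -52.9]
contact_force: [-0.3, -0.4, -0.6]
gripper_width: 0.0221
gripper_force: 0.0
```

```bash
python3 - <<'E'
from h import *
s=r.get_state(); im=eyes.capture('wrist')[:,:,::-1].copy(); cv2.imwrite('pics/w3.png',im)
p0=s['tcp_pos'];y0=s['eef_rot'][2];print(s['time_s'],p0,y0,s['gripper_width'],s['joints'].round(0),np.hypot(*(p0[:2]-[.5395,.0607])))
E
```

```text
4.2833 [0.50473046 0.10629487 0.19205467] -52.90274018138631 0.022057596855224085 [ 34.   7. -22.   0. -61.   3.] 0.05733945720966036
```

View pics/w3.png

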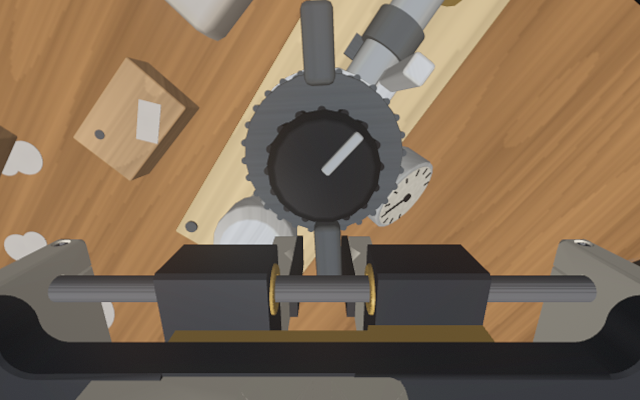

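The ring follows and the knob's rib still points the same way in the world. Continue to the stop.

Emit:
step_arm(plan=[[0.002, -0.028, 0, 0.117, 22], [0.007, -0.055, 0, 0.233, 22], [0.015, -0.082, 0, 0.35, 22], [0.021, -0.095, 0, 0.41, 22], [0.027, -0.107, 0, 0.467, 22], [0.034, -0.119, 0, 0.525, 22], [0.041, -0.131, 0, 0.583, 22], [0.045, -0.138, 0, 0.62, 22], [0.049, -0.143, 0, 0.65, 22], [0.049, -0.143, 0, 0.65, 22]])

```text
time_s: 5.17
tcp_pos: [0.5393, 0.1176, 0.1917]
eef_rot: [179.9, -0.0, -91.4]
contact_force: [-3.1, -2.0, 0.9]
gripper_width: 0.0218
gripper_force: 1.4
```

```bash
python3 - <<'E'
from h import *
s=r.get_state(); im=eyes.capture('wrist')[:,:,::-1].copy(); cv2.imwrite('pics/w4.png',im)
p0=s['tcp_pos'];y0=s['eef_rot'][2];print(s['time_s'],p0,y0,s['contact_force'],s['moment'],np.hypot(*(p0[:2]-[.5395,.0607])))
E
```

```text
5.1667 [0.53932709 0.11759303 0.19167889] -91.43462523016973 [-3.06943635 -1.95295392  0.91242374] [-0.5742414   1.16156201  0.08575576] 0.05689329515993544
```

View pics/w4.png

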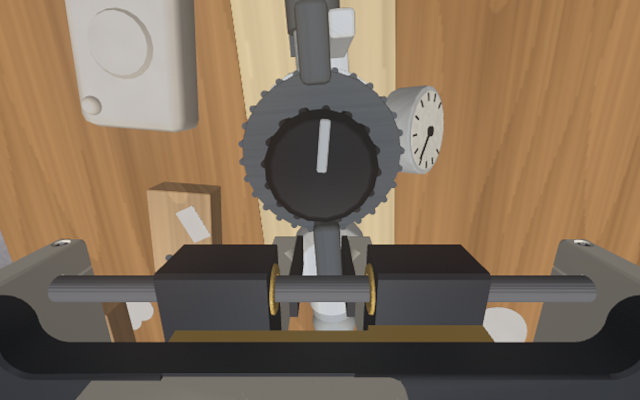

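Wing A is at or nearly at the lug (331,40), but the force is only at friction level. I'll press on gently until the force shows the stop.

Emit:
step_arm(plan=[[0, -0.008, 0, 0.03, 22], [0, -0.016, 0, 0.06, 22], [0.001, -0.022, 0, 0.09, 22], [0.001, -0.022, 0, 0.09, 22], [0.001, -0.022, 0, 0.09, 22]])

```text
time_s: 5.63
tcp_pos: [0.5409, 0.1164, 0.1913]
eef_rot: [179.6, -0.2, -96.8]
contact_force: [-20.2, -0.6, 12.4]
gripper_width: 0.0257
gripper_force: 10.0
```

Force is up to 20 N with almost no movement, so the ring is on its stop. Back off, open and lift.

Emit:
step_arm(plan=[[0, 0, 0, 0, 22], [0, 0.012, 0, -0.06, 30], [0, 0.024, 0, -0.12, 44], [0, 0.024, 0, -0.14, 50], [0, 0.024, 0, -0.14, 50], [0, 0.024, 0, -0.14, 50], [0, 0.024, -0.1, -0.14, 50], [0, 0.024, -0.2, -0.14, 50], [0, 0.024, -0.32, -0.14, 50], [0, 0.024, -0.44, -0.14, 50], [0, 0.024, -0.44, -0.14, 50]])

```text
time_s: 6.55
tcp_pos: [0.5424, 0.1189, 0.3081]
eef_rot: [-179.5, 0.2, -88.6]
contact_force: [0.8, -0.1, 1.0]
gripper_width: 0.0501
gripper_force: 0.0
```

```bash
python3 - <<'E'
from h import *
s=r.get_state(); im=eyes.capture('wrist')[:,:,::-1].copy(); cv2.imwrite('pics/w5.png',im)
P=s['tcp_pos'];y=s['eef_rot'][2];print(s['time_s'],P,y,s['contact_force'])
V=np.array([.5467,-.1092]);a=np.radians(-174.8);q=V+.11*np.array([np.cos(a),np.sin(a)])
for p,yw in [((.44,.0,.30),-135),((*q,.30),-174.8)]:
    print(shares(P,y,p,yw).round(3)); P=p;y=yw
E
```

```text
6.55 [0.5423692 0.1189219 0.3081106] -88.5911149674079 [ 0.83670571 -0.14557644  1.02322369]
[0.465 0.421 0.032 0.773]
[ 0.345 -0.329  0.     0.663]
```

View pics/w5.png

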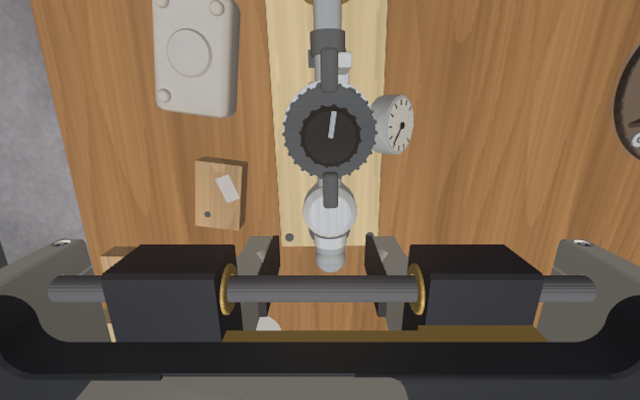

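The wings lie along the pipe with wing A against the lug (344,60), and the knob's rib is unchanged. On to the lever.

Emit:
step_arm(plan=[[0.06, 0.05, 0, 0.1, 66], [0.12, 0.1, 0, 0.2, 66], [0.18, 0.16, 0, 0.3, 66], [0.24, 0.22, 0, 0.4, 66], [0.3, 0.28, 0, 0.5, 66], [0.36, 0.34, 0.02, 0.6, 66], [0.42, 0.39, 0.03, 0.7, 66], [0.465, 0.42, 0.03, 0.77, 66], [0.465, 0.42, 0.03, 0.77, 66]])

```text
time_s: 7.35
tcp_pos: [0.4358, -0.002, 0.2935]
eef_rot: [180.0, -0.0, -135.1]
contact_force: [0.5, -0.7, -0.2]
gripper_width: 0.0659
gripper_force: 0.0
```

Emit:
step_arm(plan=[[0.05, -0.05, 0, 0.1, 66], [0.1, -0.1, 0, 0.2, 66], [0.16, -0.15, 0, 0.3, 66], [0.22, -0.2, 0, 0.4, 66], [0.28, -0.26, 0, 0.5, 66], [0.345, -0.33, 0, 0.6, 66], [0.345, -0.33, 0, 0.66, 66], [0.345, -0.33, 0, 0.66, 66], [0.345, -0.33, 0, 0.66, 66]])

```text
time_s: 8.1
tcp_pos: [0.4354, -0.1197, 0.2935]
eef_rot: [180.0, -0.0, -174.3]
contact_force: [0.3, 0.8, -0.4]
gripper_width: 0.0661
gripper_force: 0.0
```

```bash
python3 - <<'E'
from h import *
s=r.get_state(); im=eyes.capture('wrist')[:,:,::-1].copy(); cv2.imwrite('pics/w6.png',im)
P=s['tcp_pos'];y=s['eef_rot'][2];print(s['time_s'],P,y,s['joints'].round(0));c=cam('wrist',s)
V=np.array([.5467,-.1092]);a=np.radians(-174.8);u=np.array([np.cos(a),np.sin(a)])
print(proj(c,[*V,.176]),proj(c,[*(V+.13*u),.176]),shares(P,y,[*(V+.108*u),.161],-174.8))
E
```

```text
8.1 [ 0.43537602 -0.11972539  0.2934765 ] -174.25674947661827 [ 10.  -3. -19.  -0. -74. -94.]
[322.17057997 292.95391926] [323.45451803 175.31116075] [-0.01529322  0.00142503  0.52990602  0.00905418]
```

View pics/w6.png

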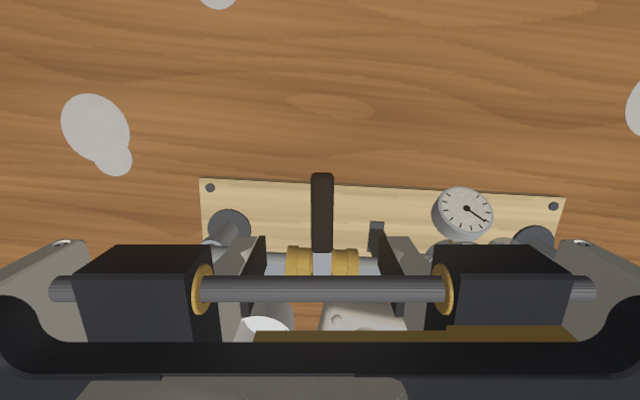

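Lever end is at (322,173), within 2 px of the prediction. Go down and straddle it.

Emit:
step_arm(plan=[[-0.01, 0, 0.12, 0.01, 60], [-0.01, 0, 0.24, 0.01, 60], [-0.01, 0, 0.36, 0.01, 60], [-0.01, 0, 0.46, 0.01, 60], [-0.01, 0, 0.52, 0.01, 60], [-0.01, 0, 0.53, 0.01, 50], [-0.01, 0, 0.53, 0.01, 40], [-0.01, 0, 0.53, 0.01, 34], [-0.01, 0, 0.53, 0.01, 34]])

```text
time_s: 8.9
tcp_pos: [0.4388, -0.1192, 0.1629]
eef_rot: [-180.0, 0.1, -174.9]
contact_force: [-0.2, -0.6, -0.1]
gripper_width: 0.0389
gripper_force: 0.0
```

```bash
python3 - <<'E'
from h import *
s=r.get_state(); p0=s['tcp_pos'];y0=s['eef_rot'][2];print(s['time_s'],p0,y0,s['gripper_width'],s['contact_force'])
ax=np.array([.5467,-.1092]); rr=np.hypot(*(p0[:2]-ax)); print(rr)
def at(yw): a=np.radians(yw); return [*(ax+rr*np.array([np.cos(a),np.sin(a)])),p0[2]]
P,y=p0,y0
for k in range(1,10): print(shares(P,y,at(y0+5*k),y0+5*k).round(3))
E
```

```text
8.9 [ 0.43877263 -0.11923123  0.16288676] -174.9110519432614 0.03893817081801136 [-0.19946848 -0.6293555  -0.080554  ]
0.10839253606118383
[-0.002 -0.036  0.    -0.083]
[-0.007 -0.074  0.    -0.167]
[-0.015 -0.111  0.    -0.25 ]
[-0.026 -0.147  0.    -0.333]
[-0.041 -0.182  0.    -0.417]
[-0.058 -0.215  0.    -0.5  ]
[-0.078 -0.247  0.    -0.583]
[-0.101 -0.277  0.    -0.667]
[-0.127 -0.305  0.    -0.75 ]
```

Emit:
step_arm(plan=[[-0.002, -0.036, 0, -0.083, 34], [-0.007, -0.074, 0, -0.167, 34], [-0.015, -0.111, 0, -0.25, 34], [-0.026, -0.147, 0, -0.333, 34], [-0.041, -0.182, 0, -0.417, 34], [-0.058, -0.215, 0, -0.5, 34], [-0.078, -0.247, 0, -0.583, 34], [-0.101, -0.277, 0, -0.667, 34], [-0.127, -0.305, 0, -0.75, 34], [-0.127, -0.305, 0, -0.75, 34]])

```text
time_s: 9.73
tcp_pos: [0.4774, -0.1933, 0.1626]
eef_rot: [-179.9, 0.1, -129.8]
contact_force: [0.3, 0.6, 0.4]
gripper_width: 0.0342
gripper_force: 0.0
```

Emit:
step_arm(plan=[[-0.002, -0.036, 0, -0.083, 34], [-0.007, -0.074, 0, -0.167, 34], [-0.015, -0.111, 0, -0.25, 34], [-0.026, -0.147, 0, -0.333, 34], [-0.041, -0.182, 0, -0.417, 34], [-0.058, -0.215, 0, -0.5, 34], [-0.067, -0.23, 0, -0.54, 34], [-0.078, -0.247, 0, -0.583, 34], [-0.09, -0.26, 0, -0.625, 34], [-0.101, -0.277, 0, -0.667, 34], [-0.101, -0.277, 0, -0.667, 34]])

```text
time_s: 10.65
tcp_pos: [0.5454, -0.2178, 0.1623]
eef_rot: [-180.0, -0.0, -90.0]
contact_force: [0.2, -0.3, 0.3]
gripper_width: 0.0339
gripper_force: 0.3
```

Emit:
step_arm(plan=[[0, -0.012, 0, -0.03, 34], [0, -0.024, 0, -0.06, 34], [-0.002, -0.036, 0, -0.083, 34], [-0.003, -0.044, 0, -0.1, 34], [-0.004, -0.052, 0, -0.12, 34], [-0.004, -0.052, 0, -0.12, 34], [-0.004, -0.052, 0, -0.12, 34]])

```text
time_s: 11.23
tcp_pos: [0.5558, -0.2169, 0.1618]
eef_rot: [179.8, 0.0, -82.9]
contact_force: [-10.0, 1.3, 7.6]
gripper_width: 0.0341
gripper_force: 4.8
```

Emit:
step_arm(plan=[[0, -0.008, 0, 0, 34], [0, -0.016, 0, 0, 34], [0, -0.016, 0, 0, 34], [0, -0.016, 0, 0, 34]])

```text
time_s: 11.57
tcp_pos: [0.5564, -0.2169, 0.1615]
eef_rot: [179.4, 0.1, -82.9]
contact_force: [-19.5, 0.4, 13.6]
gripper_width: 0.0346
gripper_force: 10.1
```

The force climbs with almost no travel, so the lever is on its stop. Back off, open and lift.

Emit:
step_arm(plan=[[0, 0, 0, 0, 34], [0, 0.02, 0, 0, 40], [0, 0.035, 0, 0.05, 56], [0, 0.035, 0, 0.08, 60], [0, 0.035, 0, 0.08, 60], [0, 0.035, 0, 0.08, 60], [0, 0.035, -0.1, 0.08, 60], [0, 0.035, -0.22, 0.08, 60], [0, 0.035, -0.36, 0.08, 60], [0, 0.035, -0.5, 0.08, 60], [0, 0.035, -0.6, 0.08, 60], [0, 0.035, -0.6, 0.08, 60]])

```text
time_s: 12.57
tcp_pos: [0.5562, -0.2183, 0.3183]
eef_rot: [-179.4, -0.2, -87.5]
contact_force: [0.6, -0.5, 0.4]
gripper_width: 0.0602
gripper_force: 0.0
```

```bash
python3 - <<'E'
from h import *
s=r.get_state();print(s['time_s'],s['tcp_pos'],s['eef_rot'],s['contact_force'])
a=eyes.capture('side')[:,:,::-1]; b=eyes.capture('top')[:,:,::-1]
w=cv2.resize(a[90:330,220:460],(400,400)); t=cv2.resize(b[110:290,220:460],(400,300)); t=cv2.copyMakeBorder(t,0,100,0,0,0)
cv2.imwrite('pics/end.png',np.hstack([w,t]))
E
```

```text
12.5667 [ 0.55617653 -0.21830879  0.31831279] [-1.79428681e+02 -1.77279393e-01 -8.74990563e+01] [ 0.57852024 -0.50942851  0.40233954]
```

View pics/end.png

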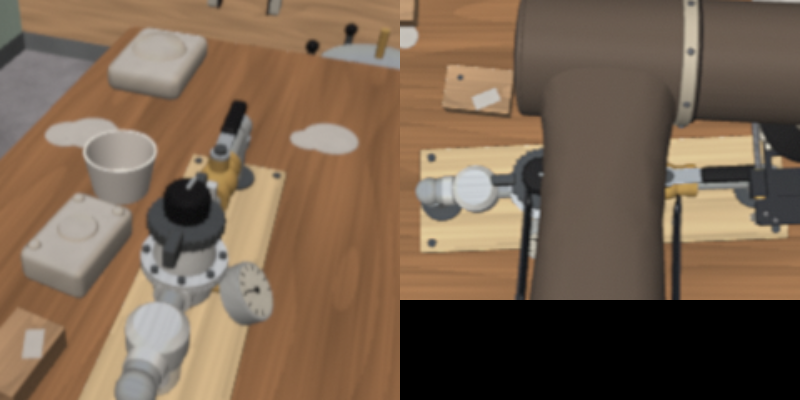

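The side crop (left) shows the lever in line with the pipe at (232,120), the wings along the pipe at (172,248), and the bystanders in place. The gripper is clear of everything.

```bash
python3 -c "
from plant import workorder
print(workorder.close_job())"
```

```text
the job is handed in; nothing more can be done
None
```

The lock ring is home on its stop, the valve is fully open, the knob and bystanders look unmoved in the pictures, and the job is handed in (no verdict was returned).

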